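# Clamp a small drive in the test cradle

## Robot

A 6-joint arm with a two-finger parallel gripper is mounted at the origin on the work surface. World frame = base frame: x ahead of the robot, y to its left, z up, the work surface at z = 0. Lengths are in m, angles in rad, forces in N, time in s.
With the tool pointing down it reaches from about 0.375 to 0.9 m from the base axis. Payload 3.1 kg.
Tool frame: the origin (TCP) lies between the finger pads; the fingertips stand 25 mm ahead of it and the grasp point (between the pads) lies 6 mm ahead of it; z points along the fingers, y is the line along which they close (so a half turn about z gives the same grasp; the last joint's range is limited). The gripper opens to 87 mm and grips with 3 to 60 N. Pads are 19 mm wide; open, the fingers measure 117 mm over their backs; the gripper's body (75 mm by 190 mm) begins 51 mm behind the grasp point.
Start: joints at [-1.343, 0.527, 1.433, -0, 1.181, -0.178], TCP at [0.247, -0.574, 0.248] pointing down, gripper open.
Joint ranges: [-3.08, 3.08], [-0.75, 2.2], [0.22, 2.44], [-1.43, 4.57], [0, 2.65], [-2.85, 2.85]. Speed limits (rad/s): [2.79, 2.79, 3.14, 3.14, 3.14, 3.14].

## Interface

Orientations are given as a 3x3 rotation matrix whose columns are the frame's x, y, z axes.
In Python, from rig import monitor, capture, get_calibration, env, finder gives the robot as it stands.
- The arm moves only by the shell command python3 -m crank 'ROWS' [OPENING]. ROWS is JSON, a list that holds one entry, the list of rows, each a list of 6 numbers: the shift along the tool's x, y, z each as a share of 0.03 m, from -1 to 1, then the turn, a rotation vector about the tool's x, y, z each as a share of 5 degrees, from -1 to 1. A call has 1 to 10 rows; each row shifts and turns the commanded pose from where the row before left it, along the tool's axes as they then stand; what a row does not reach is not made up. A row lasts 1/10 s, in which the tool goes at most 50 mm and 8.59 degrees, less where a joint would pass 70% of its speed; a pose out of reach is approached as far as the arm can. A call with a number of a shift or a turn outside -1 to 1 is refused whole. A call with a gripper value outside its range is refused whole. OPENING is the opening, from -1 (shut) to 1 (fully open), set as the call begins (- or left out, the last holds). The fingers move at their own pace and stop on an object; the grip force is fixed at half the most. Time passes only in rows, so rows that do not move let the fingers close. It gives the time, the measured TCP pose, the force, the opening and the grip force at its end, in the units of the state.
- monitor.get_obs(): the state, without advancing time (a new reading comes with each control period).
- capture(name): name is "scene" or "top"; returns the picture (420x560x3 uint8, red, green, blue); there is no depth.
- get_calibration(name): a dict with "K" (3x3 intrinsics, pixels), "world_to_cam" (4x4, takes a point from world to camera coordinates). Camera axes: x right, y down, z forward; pixel columns grow to the right and rows downward; lengths in m; the calibration is good to about 2 mm. A picture is of the moment at which its call begins. get_calibration takes no time and is no camera call.
- env.close_job(): hands the job in; it is judged then, once.
Trained networks look in the newest picture that a camera, given by its name, has taken for a name from the list of things; names that differ only in an ending like _2 or _b are one class to them, and where a whole thing is asked for, a point or a joint stands for the part that bears it (a point fixed in the world has none). Each returns a list of dicts, best first, with "score" (0 to 1); they miss things now and then, are a little off and sometimes report something else, mostly with a low value. They report only what shows in the picture. A call takes as long as a camera call.
- finder.find_in(name, camera): "centre" ([column, row] in pixels, amid what is visible of it).
The state is a dict: "time": time; "joint_positions": joint angles; "joint_velocities": joint speeds; "effort": joint torques, N m; "ee_pos": TCP position; "tcp_rot": TCP orientation; "wrist_force": force on the tool from outside, world axes, zero at the start; "moment": the same for the moment, N m; "gripper_width": finger opening in m; "grip_force": force on a finger pad.
Only numpy, scipy, OpenCV 4.12 (cv2) and the standard library are available. Lean on these libraries where they do the work, as an engineer would, in place of code of your own. Each camera call takes 0.05 s, during which the arm holds its last target. There are 200 camera calls.

## Task

Lay the small drive flat in the pocket of the test cradle, metal lid up and its connector tongue pointing away from the knob, and let go of it. Then turn the cradle's clamp knob clockwise until its latch clicks once, no further, so that the clamp finger is held over the drive. Leave the hub, the bigger drive, the mug, the tape roll and the power adapter where they are.

Things in the scene. Friction and masses are not known exactly. Their poses are not given: they have to be found in the camera images.
- drive: The small drive: a flat block 68 mm (x) by 100 mm (y) by 15 mm (z), 0.1 to 0.21 kg, aluminium lid on top (+z) with a round steel disc, green board underneath, black connector tongue at its -y end. Origin at the centre of its underside (tongue not counted). It starts lid up on the bench.
- tongue (a point): Outer end of the drive's connector tongue (40 mm wide, 6 mm thick, sticking out 6 mm): 56 mm from the drive's origin along its -y, 4 mm above its underside.
- cradle: Test cradle, fixed to the bench: a grey plate 130 mm (x) by 260 mm (y), 12 mm thick. Origin at the centre of its underside, z up. Pocket centre at (0, -0.05), the knob's upright axis at (0, 0.05). A black contact block 60 mm wide and 16 mm tall stands on the plate at its -y end, y from -0.128 to -0.114.
- pocket (a point): Centre of the pocket's floor, 12 mm above the bench; axes as the cradle's. The pocket is 72 mm (x) by 104 mm (y), with walls 5 mm thick, 10 mm high: a full one at the +y (knob) end, long sides open in the middle 48 mm for fingers, corner pieces at the -y end with a 58 mm gap for the tongue. The drive lies in it with its x and y along the cradle's.
- knob_grip (a point): On the knob's axis in its black grip bar, 60 mm above the bench. Bar: 80 mm long (this point's x), 16 mm wide (y), 40 to 74 mm above the bench. It turns about its upright axis, clockwise seen from above, with a drag of about 0.03 N m. It starts 1.5 to 2.4 rad short of the crest of the first click, which may take two grasps; up to 0.4 rad counter-clockwise is a dead stop.
- clamp_tip (a point): End of the flat steel clamp finger under the grip bar, turning with the knob: 75 mm from the axis, 18 mm wide, 30 to 36 mm above the bench. It starts clear of the pocket and ends over the knob end of the drive, 3 mm above it.
- tooth (a point): Top of the first of two round teeth on the steel disc (27 mm radius) at the knob's foot: 32 mm from the axis, 25.5 mm above the bench; turns with the knob. The second tooth trails it by 0.80 rad, so that it reaches the latch later.
- latch: Fixed spring latch on the side of the knob away from the pocket: aluminium block 26 x 34 x 18 mm, 49 to 75 mm from the axis, with a brass nose pointing at the axis; a little left or right of the middle. Origin on the knob's axis, on the plate's top; +x points at the nose, z up. A tooth comes clockwise from its +y side.
- nose_tip (a point): Tip of the latch's brass nose, 34 mm from the axis at rest, 20 mm above the bench. From 0.27 rad before it the tooth pushes it back 4 mm: the knob resists by about 0.2 N m up to the crest (tooth at the nose), then pulls the hand on, by up to 0.6 N m, and springs free 0.25 rad past it: the click. It stays there, or at the crest if left short. The second tooth meets the nose 0.5 rad past the crest.
- big_drive: The bigger drive, 101 x 147 x 26 mm; bystander. Origin at its underside's centre.
- hub: Black USB hub, 40 x 85 x 20 mm, lying near the small drive; bystander. Origin at its underside's centre.
- mug: White mug, 80 mm across, 95 mm tall; bystander. Origin at its underside's centre.
- tape: Roll of clear tape lying flat, 100 mm across, 24 mm tall; bystander. Origin at its underside's centre.
- adapter: Black power adapter, 60 x 110 x 34 mm; bystander. Origin at its underside's centre.

How it is judged:
By the outcome, as a careful person would: the job done as asked, in the order asked, and still so for the second after the job is handed in, with the robot touching nothing.
It also fails if it takes over 62 s, if anything falls off the work surface, if the arm or the gripper's body presses on something with over 40 N, if the wrist force passes 120 N, or if a joint passes its speed limit or range.

## Working session

There is one attempt and no reset: what is moved stays moved. The work goes in short steps, Python scripts to look and compute and a shell command to move; the robot and the scene stay as the last step left them, time stands still between calls to the robot, and variables do not carry over. Pictures are saved under pics/ and viewed, at most 10 in all, crops included, and the job is handed in when it is done.

```bash
ls; mkdir -p pics; cat > h.py <<'E'
import numpy as np, cv2
from rig import monitor, capture, get_calibration, env, finder
def snap(n,f=None):
    im=capture(n)
    if f: cv2.imwrite('pics/'+f,im[:,:,::-1])
    return im
def px2w(n,p,z):
    c=get_calibration(n);K=np.array(c['K']);T=np.array(c['world_to_cam']);R=T[:3,:3];t=T[:3,3]
    o=-R.T@t;d=R.T@np.linalg.solve(K,[p[0],p[1],1]);return o+d*(z-o[2])/d[2]
def w2px(n,P):
    c=get_calibration(n);K=np.array(c['K']);T=np.array(c['world_to_cam'])
    q=K@(T[:3,:3]@np.array(P)+T[:3,3]);return q[:2]/q[2]
E
python3 - <<'E'
from h import *
s=monitor.get_obs();print(s)
a=snap('top','top0.png');b=snap('scene','scene0.png')
Z=dict(drive=.015,tongue=.004,cradle=.012,pocket=.012,knob_grip=.07,clamp_tip=.036,tooth=.0255,latch=.03,nose_tip=.02,hub=.02,big_drive=.026,mug=.09,tape=.024,adapter=.034)
for c in('top','scene'):
    k=get_calibration(c);T=np.array(k['world_to_cam']);print(c,(-T[:3,:3].T@T[:3,3]).round(3))
    for n,z in Z.items():
        r=finder.find_in(n,c)[:2]
        print(n,[(np.round(q['centre'],1).tolist(),round(q['score'],2),px2w(c,q['centre'],z)[:2].round(3).tolist()) for q in r])
E
```

```text
pics
{'time': 0.0, 'joint_positions': array([-1.34349352e+00,  5.28501996e-01,  1.43392473e+00, -1.27857859e-05,
        1.18137604e+00, -1.78497199e-01]), 'joint_velocities': array([ 0.0010116 ,  0.00010743, -0.00121988, -0.00063041,  0.0006433 ,
        0.00026915]), 'effort': array([ 5.86179940e-04, -4.40039277e+01, -1.76593101e+01,  6.34329719e-02,
        5.83601114e-02, -1.60797017e-04]), 'ee_pos': array([ 0.2465892 , -0.57354951,  0.24654243]), 'tcp_rot': array([[ 9.18785061e-01,  3.94757839e-01, -5.09574280e-04],
       [ 3.94757985e-01, -9.18782623e-01,  2.15059789e-03],
       [ 3.80777382e-04, -2.17709573e-03, -9.99997558e-01]]), 'wrist_force': array([-0.26367636,  0.2251098 , -0.75108394]), 'moment': array([-0.0349751 ,  0.00409719, -0.03656689]), 'grip_force': 0.0, 'gripper_width': 0.08722026043009072}
top [0.476 0.013 1.204]
drive [([370.4, 188.4], 0.83, [0.628, -0.226])]
tongue [([367.6, 187.0], 0.96, [0.633, -0.222])]
cradle [([240.9, 248.3], 0.74, [0.481, 0.072])]
pocket [([238.0, 246.6], 0.66, [0.484, 0.079])]
knob_grip [([213.7, 241.3], 0.9, [0.494, 0.129])]
clamp_
[... 666 characters left out ...]
, 0.062])]
pocket [([284.3, 196.7], 0.67, [0.481, 0.079])]
knob_grip [([300.5, 185.0], 0.89, [0.522, 0.105])]
clamp_tip [([299.4, 189.5], 0.78, [0.505, 0.116])]
tooth [([300.0, 185.2], 0.77, [0.481, 0.138])]
latch [([226.0, 274.4], 0.57, [0.639, -0.227]), ([315.9, 181.5], 0.42, [0.501, 0.182])]
nose_tip [([340.1, 152.9], 0.65, [0.43, 0.345]), ([338.4, 235.6], 0.5, [0.703, 0.089])]
hub [([314.4, 181.4], 0.65, [0.489, 0.187]), ([194.2, 243.1], 0.58, [0.489, -0.229])]
big_drive [([337.7, 235.8], 0.75, [0.707, 0.082])]
mug [([386.3, 159.5], 0.63, [0.606, 0.36])]
tape [([341.6, 153.8], 0.97, [0.44, 0.342]), ([226.9, 276.4], 0.71, [0.641, -0.227])]
adapter [([152.0, 295.6], 0.83, [0.589, -0.403])]
```

```bash
python3 - <<'E'
import cv2
a=cv2.imread('pics/top0.png')[140:300,160:410]
cv2.imwrite('pics/top0c.png',cv2.resize(a,None,fx=3.2,fy=3.2,interpolation=cv2.INTER_CUBIC)[:600,:800])
E
```

```text
(no output)
```

View pics/top0c.png

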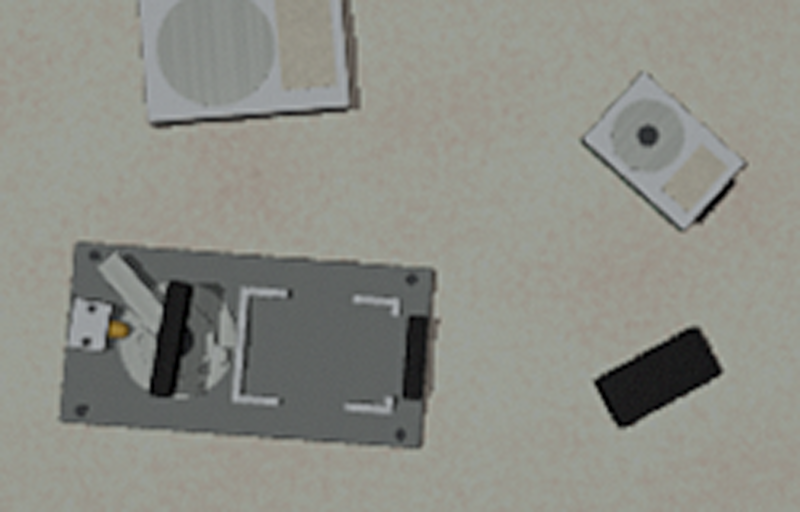

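View pics/scene0.png

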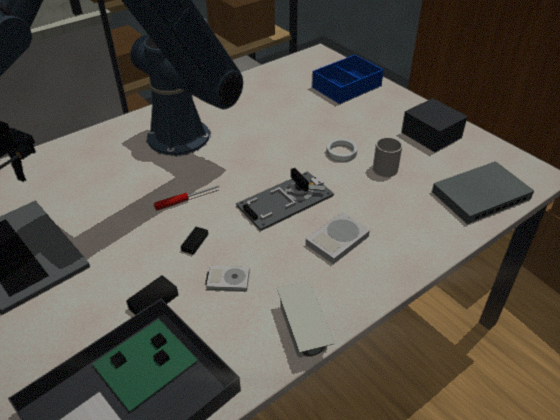

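The top view is crisp enough to measure from. In the crop, the cradle's knob is at the left (170,335), the block is at the right, and the clamp finger points up-left. The drive is at (664,150) with its tongue at the lower right. Next I'll fit the known rectangles sub-pixel.

```bash
cat >> h.py <<'E'
from scipy.optimize import minimize
def box(n,img,p0,sx,sy,z,sgn,d=1.2):
    """fit x,y,yaw of a rectangle edge at height z; sgn=+1 inside brighter"""
    g=cv2.GaussianBlur(img.mean(2).astype(np.float32),(0,0),.7)
    u=np.linspace(-.9,.9,60);o=np.ones(60)
    L=np.vstack([np.c_[u*sx/2,o*sy/2],np.c_[u*sx/2,-o*sy/2],np.c_[o*sx/2,u*sy/2],np.c_[-o*sx/2,u*sy/2]])
    N=np.vstack([np.c_[0*u,o],np.c_[0*u,-o],np.c_[o,0*u],np.c_[-o,0*u]])
    c=get_calibration(n);K=np.array(c['K']);T=np.array(c['world_to_cam'])
    def pr(Q): q=(K@(T[:3,:3]@np.c_[Q,np.full(len(Q),z)].T+T[:3,3:])).T; return (q[:,:2]/q[:,2:]).astype(np.float32)
    def smp(P): return cv2.remap(g,P[:,0].reshape(-1,1),P[:,1].reshape(-1,1),cv2.INTER_LINEAR)[:,0]
    def f(v):
        C,S=np.cos(v[2]),np.sin(v[2]);R=np.array([[C,-S],[S,C]]);h=.0022*d
        a=(L-N*h)@R.T+v[:2];b=(L+N*h)@R.T+v[:2]
        return -np.tanh(sgn*(smp(pr(a))-smp(pr(b)))/30).mean()
    best=min((minimize(f,np.array(p0)+[dx,dy,dt],method='Nelder-Mead',options=dict(initial_simplex=np.array(p0)+[dx,dy,dt]+np.array([[0,0,0],[.006,0,0],[0,.006,0],[0,0,.05]]),xatol=1e-5,fatol=1e-6)) for dx in(-.006,0,.006) for dy in(-.006,0,.006) for dt in(-.05,.05)),key=lambda r:r.fun)
    return best.x.round(4),round(best.fun,3)
E
python3 - <<'E'
from h import *
for n in('top','scene'):
    im=cv2.imread(f'pics/{n}0.png')[:,:,::-1]
    print(n,'drive',box(n,im,[.633,-.222,-.78],.068,.100,.015,1),'plate',box(n,im,[.487,.082,-.075],.130,.260,.012,-1))
r=lambda x,y:px2w('top',(160+x/3.2,140+y/3.2),0)
f=lambda x,y,z:px2w('top',(160+x/3.2,140+y/3.2),z)[:2].round(4)
print('bar',f(180,283,.074),f(162,396,.074),'tip',f(111,262,.036),'nose',f(128,330,.022),'tongue',f(716,201,.007),'disc',f(648,135,.015))
E
```

```text
top drive (array([ 0.6317, -0.2186, -0.7051]), np.float64(-0.557)) plate (array([ 0.4825,  0.0813, -0.0487]), np.float64(-0.878))
scene drive (array([ 0.6342, -0.221 , -0.7072]), np.float64(-0.513)) plate (array([ 0.4909,  0.0749, -0.0547]), np.float64(-0.675))
bar [0.5222 0.124 ] [0.445  0.1334] tip [0.5373 0.177 ] nose [0.4898 0.1649] tongue [ 0.5961 -0.2596] disc [ 0.6423 -0.2074]
```

```bash
cat >> h.py <<'E'
def go(x,y,z,yaw):
    s=monitor.get_obs();R=s['tcp_rot'];d=R.T@(np.array([x,y,z])-s['ee_pos'])/.03
    cur=np.arctan2(R[1,1],R[0,1]);dy=(yaw-cur+np.pi)%(2*np.pi)-np.pi
    print('t',round(s['time'],2),'pos',s['ee_pos'].round(4),'yaw',cur.round(4),'w',s['gripper_width'].round(4),'shift',d.round(2),'then turn_z',(-np.degrees(dy)/5).round(2),'F',s['wrist_force'].round(1),'M',s['moment'].round(2))
E
python3 -c "
from h import *
go(.633,-.2195,.12,-.706)"
```

```text
Traceback (most recent call last):
  File "h.py", line 32, in go
    print('t',round(s['time'],2),'pos',s['ee_pos'].round(4),'yaw',cur.round(4),'w',s['gripper_width'].round(4),'shift',d.round(2),'then turn_z',(-np.degrees(dy)/5).round(2),'F',s['wrist_force'].round(1),'M',s['moment'].round(2))
                                                                                   ^^^^^^^^^^^^^^^^^^^^^^^^
AttributeError: 'float' object has no attribute 'round'
```

```bash
sed -i "s/s\['gripper_width'\].round(4)/round(float(s['gripper_width']),4)/" h.py
python3 -c "
from h import *
go(.633,-.2195,.12,-.706)"
```

```text
t 1.5 pos [ 0.2467 -0.5742  0.2475] yaw -1.165 w 0.0866 shift [16.5  -5.78  4.25] then turn_z -5.26 F [-0.1 -0.5 -0.3] M [ 0.01  0.03 -0.02]
```

```bash
python3 -m crank '[[[0.92,-0.32,0.1,0,0,0],[0.92,-0.32,0.1,0,0,0],[0.92,-0.32,0.1,0,0,0],[0.92,-0.32,0.1,0,0,0],[0.92,-0.32,0.1,0,0,0],[0.92,-0.32,0.1,0,0,0],[0.92,-0.32,0.1,0,0,0],[0.92,-0.32,0.1,0,0,0],[0.92,-0.32,0.1,0,0,0],[0.92,-0.32,0.1,0,0,0]]]' 1 && python3 -m crank '[[[0.92,-0.32,0.1,0,0,0],[0.92,-0.32,0.1,0,0,0],[0.92,-0.32,0.1,0,0,0],[0.92,-0.32,0.1,0,0,0],[0.92,-0.32,0.1,0,0,0],[0.92,-0.32,0.1,0,0,0],[0.92,-0.32,0.1,0,0,0],[0.92,-0.32,0.1,0,0,0]]]' && python3 -m crank '[[[0,0,0.3,0,0,-0.88],[0,0,0.3,0,0,-0.88],[0,0,0.3,0,0,-0.88],[0,0,0.3,0,0,-0.88],[0,0,0.3,0,0,-0.88],[0,0,0.3,0,0,-0.88],[0,0,0,0,0,0],[0,0,0,0,0,0]]]' && python3 -c "
from h import *
go(.633,-.2195,.060,-.706)
snap('top','top1.png');snap('scene','scene1.png')"
```

```text
time: 2.5
ee_pos: [0.4633, -0.3763, 0.2175]
tcp_rot: [[0.919, 0.395, 0.0], [0.395, -0.919, -0.0], [0.0, 0.0, -1.0]]
wrist_force: [1.0, 0.4, 0.3]
gripper_width: 0.0871
grip_force: 0.0
time: 3.3
ee_pos: [0.6358, -0.2184, 0.1934]
tcp_rot: [[0.919, 0.395, -0.0], [0.395, -0.919, -0.0], [-0.0, 0.0, -1.0]]
wrist_force: [1.0, -1.0, -0.8]
gripper_width: 0.0874
grip_force: 0.0
time: 4.1
ee_pos: [0.635, -0.2193, 0.1395]
tcp_rot: [[0.649, 0.761, -0.0], [0.761, -0.649, 0.0], [-0.0, -0.0, -1.0]]
wrist_force: [-0.0, 1.1, 0.1]
gripper_width: 0.0868
grip_force: 0.0
t 4.1 pos [ 0.635  -0.2193  0.1395] yaw -0.7059 w 0.0868 shift [-0.05 -0.05  2.65] then turn_z 0.0 F [-0.   1.1  0.1] M [-0.01 -0.03  0.01]
```

```bash
python3 -m crank '[[[-0.05,-0.05,0.6,0,0,0],[0,0,0.6,0,0,0],[0,0,0.6,0,0,0],[0,0,0.6,0,0,0],[0,0,0.5,0,0,0],[0,0,0.4,0,0,0],[0,0,0.2,0,0,0],[0,0,0.2,0,0,0],[0,0,0,0,0,0],[0,0,0,0,0,0]]]' 1 && python3 -m crank '[[[0,0,0,0,0,0],[0,0,0,0,0,0],[0,0,0,0,0,0],[0,0,0,0,0,0],[0,0,0,0,0,0],[0,0,0,0,0,0],[0,0,0,0,0,0],[0,0,0,0,0,0]]]' -1
```

```text
time: 5.2
ee_pos: [0.6332, -0.2197, 0.029]
tcp_rot: [[0.647, 0.762, 0.001], [0.762, -0.647, -0.0], [0.0, 0.001, -1.0]]
wrist_force: [0.5, 0.2, -0.1]
gripper_width: 0.0872
grip_force: 0.0
time: 6.0
ee_pos: [0.6329, -0.2195, 0.0289]
tcp_rot: [[0.647, 0.762, -0.0], [0.762, -0.647, 0.0], [0.0, -0.0, -1.0]]
wrist_force: [-0.9, 1.5, 5.0]
gripper_width: 0.0676
grip_force: 30.0
```

```bash
python3 -m crank '[[[0,0,-0.3,0,0,0],[0,0,-0.6,0,0,0],[0,0,-0.8,0,0,0],[0,0,-0.8,0,0,0],[0,0,-0.6,0,0,0],[0,0,-0.3,0,0,0],[0,0,0,0,0,0]]]' && python3 -m crank '[[[0.31,-0.93,0,0,0,0],[0.31,-0.93,0,0,0,0],[0.31,-0.93,0,0,0,0],[0.31,-0.93,0,0,0,0],[0.31,-0.93,0,0,0,0],[0.31,-0.93,0,0,0,0],[0.31,-0.93,0,0,0,0],[0.31,-0.93,0,0,0,0],[0.31,-0.93,0,0,0,0],[0.31,-0.93,0,0,0,0]]]' && python3 -m crank '[[[0,0,0,0,0,-0.94],[0,0,0,0,0,-0.94],[0,0,0,0,0,-0.94],[0,0,0,0,0,-0.94],[0,0,0,0,0,-0.94],[0,0,0,0,0,-0.94],[0,0,0,0,0,-0.94],[0,0,0,0,0,-0.94],[0,0,0,0,0,0],[0,0,0,0,0,0]]]' && python3 - <<'E'
from h import *
go(.4801,.0314,.060,-.049)
a=cv2.imread('pics/top1.png')[:,:,::-1]
print(box('top',a,[.4825,.0813,-.049],.130,.260,.012,-1))
# pocket outer walls at z=.022
print(box('top',a,[.4801,.0314,-.049],.082,.114,.022,1,.9), box('top',a,[.4801,.0314,-.049],.072,.104,.022,-1,.9))
b=cv2.imread('pics/scene1.png')[:,:,::-1]
print(box('scene',b,[.4825,.0813,-.049],.130,.260,.012,-1))
print(box('scene',b,[.4801,.0314,-.049],.082,.114,.022,1,.9), box('scene',b,[.4801,.0314,-.049],.072,.104,.022,-1,.9))
t=snap('top','top2.png');s=snap('scene','scene2.png')
for n,m in(('top',t),('scene',s)):
    c=w2px(n,[.48,.05,.06]);x,y=int(c[0])-65,int(c[1])-50
    cv2.imwrite(f'pics/{n}2c.png',cv2.resize(m[y:y+100,x:x+130,::-1],None,fx=5,fy=5,interpolation=cv2.INTER_CUBIC))
    print(n,x,y)
v=cv2.vconcat([cv2.imread('pics/top2c.png')[:,:],cv2.imread('pics/scene2c.png')])
cv2.imwrite('pics/both2.png',cv2.resize(v,(390,600)))
E
```

```text
time: 6.7
ee_pos: [0.634, -0.2201, 0.1329]
tcp_rot: [[0.647, 0.762, 0.004], [0.762, -0.647, -0.002], [0.001, 0.004, -1.0]]
wrist_force: [0.7, -0.3, -1.3]
gripper_width: 0.0677
grip_force: 30.0
time: 7.7
ee_pos: [0.4793, 0.033, 0.1299]
tcp_rot: [[0.648, 0.762, -0.001], [0.762, -0.648, 0.0], [-0.001, -0.001, -1.0]]
wrist_force: [0.6, -0.4, -1.8]
gripper_width: 0.0679
grip_force: 30.0
time: 8.7
ee_pos: [0.4801, 0.0321, 0.1301]
tcp_rot: [[0.05, 0.999, -0.001], [0.999, -0.05, 0.0], [0.0, -0.001, -1.0]]
wrist_force: [-0.5, -0.7, -1.4]
gripper_width: 0.0677
grip_force: 30.0
t 8.7 pos [0.4801 0.0321 0.1301] yaw -0.0498 w 0.0677 shift [-0.02  0.    2.34] then turn_z -0.01 F [-0.5 -0.7 -1.4] M [-0.01 -0.08 -0.04]
(array([ 0.4828,  0.0817, -0.0537]), np.float64(-0.587))
(array([ 0.4826,  0.0435, -0.033 ]), np.float64(-0.136)) (array([ 0.5095,  0.0299, -0.0352]), np.float64(-0.325))
(array([ 0.4911,  0.0755, -0.0582]), np.float64(-0.639))
(array([ 0.4825,  0.0294, -0.049 ]), np.float64(-0.378)) (array([ 0.4822,  0.0286, -0.0483]), np.float64(-0.363))
top 184 198
scene 210 137
```

View pics/scene2c.png

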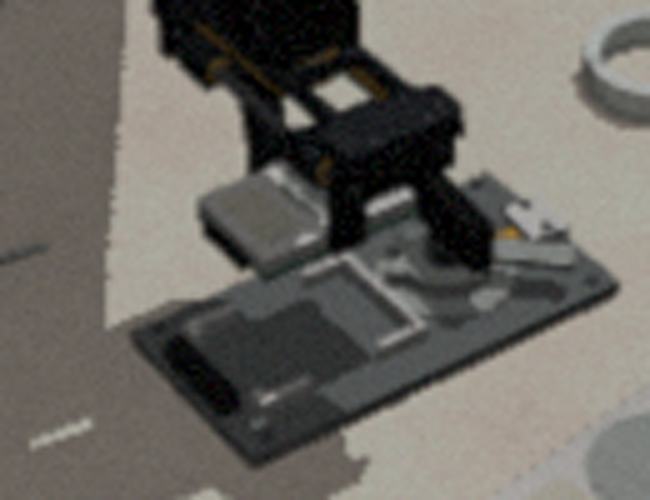

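The picture shows the drive level in the fingers with its tongue toward the block. The two cameras differ by the same (2.4, -2.5) mm on both drive and pocket, so I'm using the mean. I'll lower it to just above the walls and check.

```bash
python3 -m crank '[[[-0.06,0.04,0.4,0,0,0],[0,0,0.5,0,0,0],[0,0,0.5,0,0,0],[0,0,0.5,0,0,0],[0,0,0.34,0,0,0],[0,0,0,0,0,0],[0,0,0,0,0,0],[0,0,0,0,0,0]]]' && python3 - <<'E'
from h import *
go(.4813,.0302,.042,-.05)
t=snap('top','top3.png');s=snap('scene','scene3.png')
z=monitor.get_obs()['ee_pos'][2]-.0289+.015
for n,m in(('top',t),('scene',s)):
    print(n,box(n,m,[.4813,.0302,-.05],.068,.100,z,1))
c=w2px('scene',[.48,.04,.04]);x,y=int(c[0])-65,int(c[1])-50
cv2.imwrite('pics/s3c.png',cv2.resize(s[y:y+100,x:x+130,::-1],None,fx=6,fy=6,interpolation=cv2.INTER_CUBIC))
E
```

```text
time: 9.6
ee_pos: [0.482, 0.0301, 0.0637]
tcp_rot: [[0.048, 0.999, 0.001], [0.999, -0.048, -0.0], [-0.0, 0.001, -1.0]]
wrist_force: [0.1, 0.0, -0.8]
gripper_width: 0.0676
grip_force: 30.0
t 9.6 pos [0.482  0.0301 0.0637] yaw -0.048 w 0.0676 shift [ 0.   -0.02  0.72] then turn_z 0.02 F [ 0.1  0.  -0.8] M [-0.02 -0.06  0.  ]
top (array([ 0.4841,  0.0369, -0.1691]), np.float64(-0.409))
scene (array([ 0.4883,  0.0263, -0.0457]), np.float64(-0.354))
```

View pics/s3c.png

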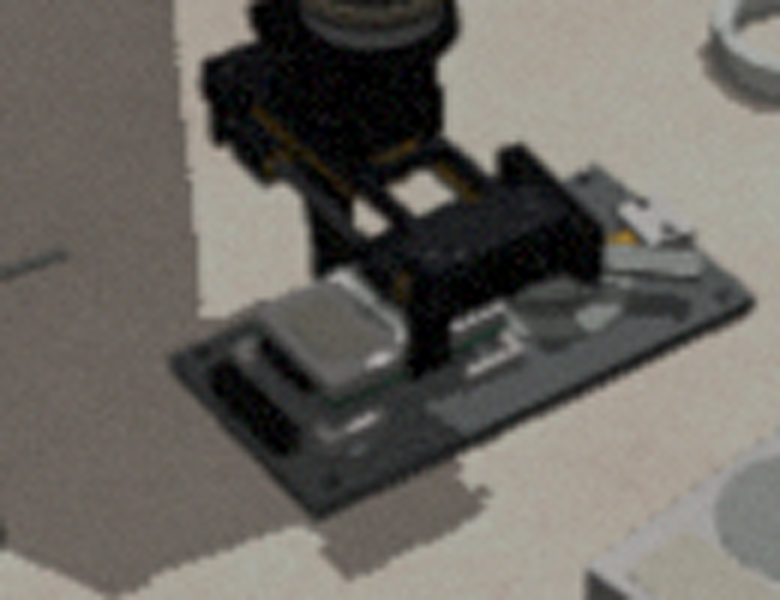

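```bash
python3 - <<'E'
from h import *
s=cv2.imread('pics/scene3.png')
c=w2px('scene',[.48,.04,.04]);x,y=int(c[0])-65,int(c[1])-50
v=cv2.resize(s[y+40:y+80,x+25:x+95],None,fx=11,fy=11,interpolation=cv2.INTER_CUBIC)
v=cv2.convertScaleAbs(v,alpha=1.6)
def P(X,Y,Z,o=(.4831,.0289)):
    C,S=np.cos(-.049),np.sin(-.049)
    q=w2px('scene',[o[0]+C*X-S*Y,o[1]+S*X+C*Y,Z]);return tuple(int(round(k)) for k in((q-[x+25,y+40]+.5)*11-.5))
z=.0637-.0289
def poly(pts,col): cv2.polylines(v,[np.array(pts,np.int32)],True,col,1)
poly([P(a*.034,b*.05,z+.015) for a,b in((1,1),(1,-1),(-1,-1),(-1,1))],(0,0,255))
poly([P(a*.034,b*.05,z) for a,b in((1,1),(1,-1),(-1,-1),(-1,1))],(255,0,255))
poly([P(a*.041,b*.057,.022,(.4823,.029)) for a,b in((1,1),(1,-1),(-1,-1),(-1,1))],(0,255,0))
cv2.imwrite('pics/ov3.png',v)
E
```

```text
(no output)
```

View pics/ov3.png

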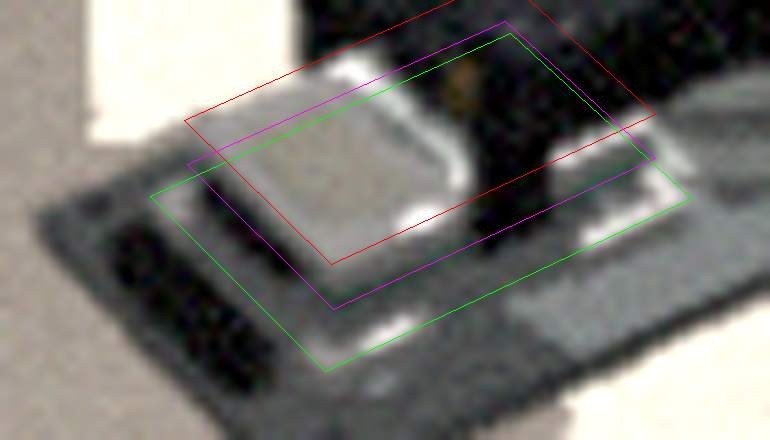

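```bash
python3 -m crank '[[[0,-0.025,0.1,0,0,0.02],[0,0,0.1,0,0,0],[0,0,0.1,0,0,0],[0,0,0.1,0,0,0],[0,0,0.1,0,0,0],[0,0,0.1,0,0,0],[0,0,0,0,0,0],[0,0,0,0,0,0],[0,0,0,0,0,0]]]' && python3 -c "
from h import *
go(.4813,.0302,.041,-.05)"
```

```text
time: 10.6
ee_pos: [0.4809, 0.0302, 0.0454]
tcp_rot: [[0.05, 0.999, 0.0], [0.999, -0.05, -0.0], [-0.0, 0.0, -1.0]]
wrist_force: [0.9, -0.3, -0.3]
gripper_width: 0.0678
grip_force: 30.0
t 10.6 pos [0.4809 0.0302 0.0454] yaw -0.0497 w 0.0678 shift [0.   0.01 0.15] then turn_z 0.0 F [ 0.9 -0.3 -0.3] M [-0.02 -0.09  0.02]
```

```bash
python3 -m crank '[[[0,0,0.05,0,0,0],[0,0,0.05,0,0,0],[0,0,0.03,0,0,0],[0,0,0,0,0,0],[0,0,0,0,0,0],[0,0,0,0,0,0]]]' && python3 -c "
from h import *
go(.4813,.0302,.041,-.05)"
```

```text
time: 11.2
ee_pos: [0.4808, 0.0302, 0.0415]
tcp_rot: [[0.05, 0.999, 0.0], [0.999, -0.05, 0.0], [0.0, 0.0, -1.0]]
wrist_force: [-1.0, -0.1, -0.7]
gripper_width: 0.0676
grip_force: 30.0
t 11.2 pos [0.4808 0.0302 0.0415] yaw -0.0498 w 0.0676 shift [0.   0.02 0.02] then turn_z 0.0 F [-1.  -0.1 -0.7] M [ 0.01 -0.07  0.01]
```

```bash
python3 -m crank '[[[0,0,0.02,0,0,0],[0,0,0,0,0,0],[0,0,0,0,0,0],[0,0,0,0,0,0],[0,0,0,0,0,0],[0,0,0,0,0,0]]]' 1 && python3 -m crank '[[[0,0,-0.2,0,0,0],[0,0,-0.4,0,0,0],[0,0,-0.8,0,0,0],[0,0,-0.9,0,0,0],[0,0,-0.9,0,0,0],[-0.9,0,-0.9,0,0,0],[-0.9,0,-0.6,0,0,0],[-0.9,0,0,0,0,0],[-0.9,0,0,0,0,0],[-0.9,0,0,0,0,0]]]' && python3 -m crank '[[[-0.9,0,0,0,0,0],[-0.9,0,0,0,0,0],[-0.9,0,0,0,0,0],[0,0,0,0,0,0],[0,0,0,0,0,0]]]' && python3 - <<'E'
from h import *
go(.49,.13,.18,1.44)
t=snap('top','top4.png');s=snap('scene','scene4.png')
for n,m in(('top',t),('scene',s)):
    print(n,box(n,m,[.4813,.0302,-.05],.068,.100,.027,1))
A=[]
for n,m in(('top',t),('scene',s)):
    c=w2px(n,[.485,.075,.03]);x,y=int(c[0])-45,int(c[1])-32
    print(n,x,y)
    A.append(cv2.resize(m[y:y+65,x:x+90,::-1],None,fx=4.4,fy=4.4,interpolation=cv2.INTER_CUBIC))
cv2.imwrite('pics/b4.png',cv2.hconcat(A))
E
```

```text
time: 11.8
ee_pos: [0.4808, 0.0302, 0.0409]
tcp_rot: [[0.05, 0.999, 0.0], [0.999, -0.05, -0.0], [0.0, 0.0, -1.0]]
wrist_force: [0.1, 0.3, 0.0]
gripper_width: 0.0869
grip_force: 0.0
time: 12.8
ee_pos: [0.4739, -0.1056, 0.1833]
tcp_rot: [[0.049, 0.999, 0.002], [0.999, -0.049, -0.001], [-0.001, 0.002, -1.0]]
wrist_force: [-0.5, 0.6, -0.4]
gripper_width: 0.0872
grip_force: 0.0
time: 13.3
ee_pos: [0.4697, -0.1856, 0.1825]
tcp_rot: [[0.051, 0.999, 0.0], [0.999, -0.051, 0.0], [0.0, 0.0, -1.0]]
wrist_force: [-0.2, 0.2, 0.2]
gripper_width: 0.0868
grip_force: 0.0
t 13.3 pos [ 0.4697 -0.1856  0.1825] yaw -0.0513 w 0.0868 shift [10.54  0.14  0.09] then turn_z -17.09 F [-0.2  0.2  0.2] M [ 0.   -0.11  0.06]
top (array([ 0.4822,  0.0294, -0.078 ]), np.float64(-0.849))
scene (array([ 0.4834,  0.0304, -0.0474]), np.float64(-0.806))
top 194 214
scene 238 161
```

View pics/b4.png

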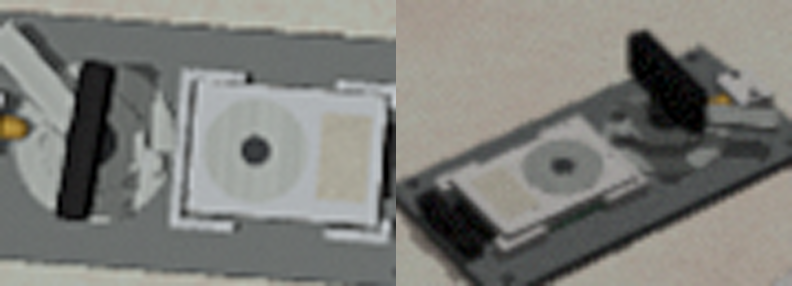

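The drive sits flat inside the pocket walls, tongue toward the block (right edge of the left pane). Now the knob.

```bash
python3 -m crank '[[[0.95,0,0,0,0,0],[0.95,0,0,0,0,0],[0.95,0,0,0,0,0],[0.95,0,0,0,0,0],[0.95,0,0,0,0,0],[0.95,0,0,0,0,0],[0.95,0,0,0,0,0],[0.95,0,0,0,0,0],[0.95,0,0,0,0,0],[0.95,0,0,0,0,0]]]' 0 && python3 -m crank '[[[0.95,0,0,0,0,0],[0,0,0,0,0,-0.95],[0,0,0,0,0,-0.95],[0,0,0,0,0,-0.95],[0,0,0,0,0,-0.95],[0,0,0,0,0,-0.95],[0,0,0,0,0,-0.95],[0,0,0,0,0,-0.95],[0,0,0,0,0,-0.95],[0,0,0,0,0,-0.95]]]' && python3 -m crank '[[[0,0,0,0,0,-0.95],[0,0,0,0,0,-0.95],[0,0,0,0,0,-0.95],[0,0,0,0,0,-0.95],[0,0,0,0,0,-0.95],[0,0,0,0,0,-0.95],[0,0,0,0,0,-0.95],[0,0,0,0,0,-0.95],[0,0,0,0,0,-0.95],[0,0,0,0,0,0]]]' && python3 -c "
from h import *
go(.4858,.1295,.068,1.45)"
```

```text
time: 14.4
ee_pos: [0.4832, 0.1015, 0.182]
tcp_rot: [[0.048, 0.999, -0.001], [0.999, -0.048, 0.0], [0.0, -0.001, -1.0]]
wrist_force: [-0.1, -0.2, 0.3]
gripper_width: 0.0437
grip_force: 0.0
time: 15.4
ee_pos: [0.4845, 0.1287, 0.182]
tcp_rot: [[-0.646, 0.764, -0.001], [0.764, 0.646, 0.0], [0.001, -0.0, -1.0]]
wrist_force: [0.1, 0.1, 0.3]
gripper_width: 0.0439
grip_force: 0.0
time: 16.4
ee_pos: [0.4847, 0.1286, 0.182]
tcp_rot: [[-0.992, 0.126, -0.001], [0.126, 0.992, 0.0], [0.001, 0.0, -1.0]]
wrist_force: [0.1, -0.2, -0.5]
gripper_width: 0.0434
grip_force: 0.0
t 16.4 pos [0.4847 0.1286 0.182 ] yaw 1.4442 w 0.0434 shift [-0.04  0.03  3.8 ] then turn_z -0.07 F [ 0.1 -0.2 -0.5] M [ 0.12 -0.13  0.01]
```

```bash
python3 -m crank '[[[-0.04,0.03,0.5,0,0,0],[0,0,0.6,0,0,0],[0,0,0.6,0,0,0],[0,0,0.6,0,0,0],[0,0,0.6,0,0,0],[0,0,0.5,0,0,0],[0,0,0.4,0,0,0],[0,0,0,0,0,0],[0,0,0,0,0,0]]]' 0 && python3 -m crank '[[[0,0,0,0,0,0],[0,0,0,0,0,0],[0,0,0,0,0,0],[0,0,0,0,0,0],[0,0,0,0,0,0],[0,0,0,0,0,0]]]' -1 && python3 -c "
from h import *
go(.4858,.1295,.068,1.45)"
```

```text
time: 17.3
ee_pos: [0.4869, 0.1286, 0.068]
tcp_rot: [[-0.992, 0.128, -0.0], [0.128, 0.992, 0.0], [0.0, 0.0, -1.0]]
wrist_force: [-0.7, -0.0, -0.1]
gripper_width: 0.0433
grip_force: 0.0
time: 17.9
ee_pos: [0.4874, 0.1301, 0.0683]
tcp_rot: [[-0.991, 0.13, 0.002], [0.13, 0.991, 0.003], [-0.001, 0.003, -1.0]]
wrist_force: [0.3, 9.4, 2.1]
gripper_width: 0.0157
grip_force: 30.0
t 17.9 pos [0.4874 0.1301 0.0683] yaw 1.4401 w 0.0157 shift [ 0.05 -0.03  0.01] then turn_z -0.11 F [0.3 9.4 2.1] M [ 1.51 -0.21 -0.04]
```

```bash
python3 -m crank '[[[0.03,0.05,0,0,0,0],[0,0,0,0,0,0.5],[0,0,0,0,0,0.8],[0,0,0,0,0,0.8],[0,0,0,0,0,0.8],[0,0,0,0,0,0.8],[0,0,0,0,0,0.8],[0,0,0,0,0,0.5],[0,0,0,0,0,0],[0,0,0,0,0,0]]]' && python3 -c "
from h import *
go(.4862,.1301,.068,1.44-2.09)"
```

```text
time: 18.9
ee_pos: [0.4869, 0.1291, 0.0682]
tcp_rot: [[-0.846, 0.534, 0.001], [0.534, 0.846, -0.001], [-0.002, -0.0, -1.0]]
wrist_force: [1.3, -5.4, 4.1]
gripper_width: 0.0154
grip_force: 30.0
t 18.9 pos [0.4869 0.1291 0.0682] yaw 1.0077 w 0.0154 shift [0.04 0.01 0.01] then turn_z 19.0 F [ 1.3 -5.4  4.1] M [-0.93 -0.27 -0.04]
```

```bash
python3 -m crank '[[[0,-0.02,0,0,0,0.5],[0,0,0,0,0,0.8],[0,0,0,0,0,0.9],[0,0,0,0,0,0.9],[0,0,0,0,0,0.9],[0,0,0,0,0,0.9],[0,0,0,0,0,0.9],[0,0,0,0,0,0.7],[0,0,0,0,0,0],[0,0,0,0,0,0]]]' && python3 -c "
from h import *
go(.4862,.1295,.068,1.44-2.09)
t=snap('top')
c=w2px('top',[.485,.1,.03]);x,y=int(c[0])-45,int(c[1])-32
cv2.imwrite('pics/k1.png',cv2.resize(t[y:y+65,x:x+90,::-1],None,fx=6,fy=6,interpolation=cv2.INTER_CUBIC))"
```

```text
time: 19.9
ee_pos: [0.4856, 0.128, 0.0682]
tcp_rot: [[-0.427, 0.904, -0.001], [0.904, 0.427, -0.002], [-0.002, -0.002, -1.0]]
wrist_force: [-0.6, -8.5, 6.1]
gripper_width: 0.0157
grip_force: 30.0
t 19.9 pos [0.4856 0.128  0.0682] yaw 0.4411 w 0.0157 shift [0.04 0.04 0.01] then turn_z 12.5 F [-0.6 -8.5  6.1] M [-1.44 -0.01  0.03]
```

```bash
g(){ python3 -c "
from h import *
go(.4862,.1295,.068,-.65)"; }
python3 -m crank '[[[-0.03,-0.015,0,0,0,0.5],[0,0,0,0,0,0.8],[0,0,0,0,0,0.8],[0,0,0,0,0,0.5],[0,0,0,0,0,0]]]' >/dev/null; g; python3 -m crank '[[[0,0,0,0,0,0.6],[0,0,0,0,0,0.6],[0,0,0,0,0,0]]]' >/dev/null; g; python3 -m crank '[[[0,0,0,0,0,0.6],[0,0,0,0,0,0.6],[0,0,0,0,0,0]]]' >/dev/null; g
```

```text
t 20.45 pos [0.485  0.1277 0.0682] yaw 0.213 w 0.0155 shift [0.05 0.05 0.01] then turn_z 9.89 F [-1.4 -6.   5.6] M [-0.96  0.11 -0.04]
t 20.75 pos [0.4846 0.1276 0.0682] yaw 0.1083 w 0.0156 shift [0.06 0.06 0.01] then turn_z 8.69 F [-1.7 -6.   6.2] M [-1.    0.18  0.01]
t 21.05 pos [0.4843 0.1276 0.0682] yaw 0.0035 w 0.0156 shift [0.06 0.06 0.01] then turn_z 7.49 F [-1.5 -4.5  6.7] M [-1.    0.21  0.01]
```

```bash
g(){ python3 -c "
from h import *
go(.4862,.1295,.068,-.65)"; }
python3 -m crank '[[[0,0,0,0,0,0.6],[0,0,0,0,0,0.6],[0,0,0,0,0,0]]]' >/dev/null; g; python3 -m crank '[[[0,0,0,0,0,0.6],[0,0,0,0,0,0.6],[0,0,0,0,0,0]]]' >/dev/null; g; python3 -m crank '[[[0,0,0,0,0,0.6],[0,0,0,0,0,0.6],[0,0,0,0,0,0]]]' >/dev/null; g; python3 -c "
from h import *
t=snap('top')
c=w2px('top',[.485,.1,.03]);x,y=int(c[0])-45,int(c[1])-32
s=snap('scene');c=w2px('scene',[.485,.1,.03]);a,b=int(c[0])-45,int(c[1])-32
cv2.imwrite('pics/k2.png',cv2.hconcat([cv2.resize(q[:,:,::-1],None,fx=4.4,fy=4.4,interpolation=cv2.INTER_CUBIC) for q in (t[y:y+65,x:x+90],s[b:b+65,a:a+90])]))"
```

```text
t 21.35 pos [0.484  0.1276 0.0682] yaw -0.1012 w 0.0157 shift [0.07 0.07 0.01] then turn_z 6.29 F [-3.1 -6.6  7.4] M [-1.    0.27 -0.01]
t 21.65 pos [0.4837 0.1277 0.0682] yaw -0.2058 w 0.0156 shift [0.08 0.07 0.01] then turn_z 5.09 F [-3.7 -5.   8.4] M [-0.99  0.29  0.01]
t 21.95 pos [0.4834 0.1277 0.0682] yaw -0.3106 w 0.0157 shift [0.08 0.07 0.01] then turn_z 3.89 F [-4.7 -4.7  7.9] M [-0.94  0.43 -0.06]
```

View pics/k2.png

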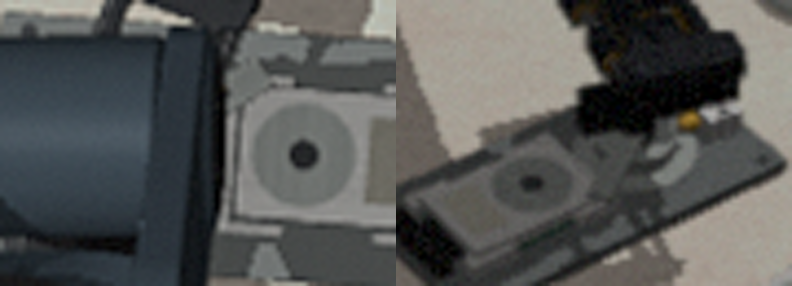

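The scene pane shows the finger (610,170) swinging over the drive's knob end, with the teeth near the nose (690,122). I'll take smaller steps from here.

```bash
g(){ python3 -c "
from h import *
go(.4862,.1295,.068,-.65)"; }
python3 -m crank '[[[0,0,0,0,0,0.6],[0,0,0,0,0,0.4],[0,0,0,0,0,0]]]' >/dev/null; g; python3 -m crank '[[[0,0,0,0,0,0.5],[0,0,0,0,0,0.4],[0,0,0,0,0,0]]]' >/dev/null; g; python3 -m crank '[[[0,0,0,0,0,0.5],[0,0,0,0,0,0]]]' >/dev/null; g
```

```text
t 22.35 pos [0.4831 0.1278 0.0682] yaw -0.3976 w 0.0158 shift [0.09 0.07 0.01] then turn_z 2.89 F [-4.5 -5.6  9.4] M [-0.88  0.47 -0.01]
t 22.65 pos [0.4829 0.1279 0.0682] yaw -0.4759 w 0.0155 shift [0.1  0.07 0.01] then turn_z 1.99 F [-4.9 -3.9  9.3] M [-0.82  0.51  0.02]
t 22.85 pos [0.4828 0.128  0.0682] yaw -0.5186 w 0.0162 shift [0.1  0.07 0.01] then turn_z 1.51 F [-4.5 -4.4  9.4] M [-0.79  0.57  0.1 ]
```

```bash
g(){ python3 -c "
from h import *
go(.4862,.1295,.068,-.65)"; }
for i in 1 2; do python3 -m crank '[[[0,0,0,0,0,0.6],[0,0,0,0,0,0]]]' >/dev/null; g; done;  python3 -m crank '[[[0,0,0,0,0,0.6],[0,0,0,0,0,0]]]' >/dev/null; g; python3 -m crank '[[[0,0,0,0,0,0.6],[0,0,0,0,0,0]]]' >/dev/null; g
```

```text
t 23.05 pos [0.4826 0.128  0.0682] yaw -0.5719 w 0.0159 shift [0.11 0.07 0.01] then turn_z 0.89 F [-5.  -4.3 10.2] M [-0.81  0.61  0.02]
t 23.25 pos [0.4825 0.1281 0.0682] yaw -0.6248 w 0.0157 shift [0.11 0.07 0.01] then turn_z 0.29 F [-5.7 -3.8  9.9] M [-0.67  0.58 -0.11]
t 23.45 pos [0.4824 0.1282 0.0682] yaw -0.6776 w 0.0159 shift [0.11 0.07 0.01] then turn_z -0.32 F [-5.7 -3.5  9.2] M [-0.62  0.64 -0.13]
t 23.65 pos [0.4823 0.1283 0.0682] yaw -0.7306 w 0.0158 shift [0.12 0.07 0.01] then turn_z -0.92 F [-5.8 -2.7 10.2] M [-0.61  0.67 -0.23]
```

```bash
g(){ python3 -c "
from h import *
go(.4862,.1295,.068,-.86)"; }
python3 -m crank '[[[0,0,0,0,0,0.6],[0,0,0,0,0,0]]]' >/dev/null; g; python3 -m crank '[[[0,0,0,0,0,0.4],[0,0,0,0,0,0]]]' >/dev/null; g; python3 -m crank '[[[0,0,0,0,0,0.4],[0,0,0,0,0,0]]]' >/dev/null; g
```

```text
t 23.85 pos [0.4822 0.1284 0.0682] yaw -0.7833 w 0.0157 shift [0.12 0.07 0.01] then turn_z 0.88 F [-5.3 -2.3  9.9] M [-0.56  0.71 -0.29]
t 24.05 pos [0.4821 0.1285 0.0682] yaw -0.8177 w 0.0157 shift [0.12 0.07 0.01] then turn_z 0.48 F [-5.6 -3.2 10.8] M [-0.42  0.78 -0.19]
t 24.25 pos [0.482  0.1286 0.0682] yaw -0.853 w 0.0159 shift [0.13 0.07 0.01] then turn_z 0.08 F [-5.5 -1.8  9.6] M [-0.38  0.79 -0.32]
```

```bash
g(){ python3 -c "
from h import *
go(.4862,.1295,.068,-.86)"; }
python3 -m crank '[[[0,0,0,0,0,0.4],[0,0,0,0,0,0],[0,0,0,0,0,0]]]' >/dev/null; g; python3 -m crank '[[[0,0,0,0,0,0],[0,0,0,0,0,0]]]' >/dev/null; g
```

```text
t 24.55 pos [0.482  0.1286 0.0682] yaw -0.8879 w 0.0159 shift [0.13 0.07 0.01] then turn_z -0.32 F [-6.1 -1.7 10.4] M [-0.35  0.79 -0.3 ]
t 24.75 pos [0.4819 0.1286 0.0682] yaw -0.888 w 0.0159 shift [0.13 0.07 0.01] then turn_z -0.32 F [-6.5 -1.2 10.3] M [-0.34  0.81 -0.29]
```

```bash
g(){ python3 -c "
from h import *
go(.4862,.1295,.068,-.86)"; }
python3 -m crank '[[[0,0,0,0,0,0.4],[0,0,0,0,0,0]]]' >/dev/null; g; python3 -m crank '[[[0,0,0,0,0,0.4],[0,0,0,0,0,0]]]' >/dev/null; g; python3 -c "
from h import *
t=snap('top')
c=w2px('top',[.485,.1,.03]);x,y=int(c[0])-45,int(c[1])-32
s=snap('scene','scene6.png');c=w2px('scene',[.485,.12,.03]);a,b=int(c[0])-35,int(c[1])-25
cv2.imwrite('pics/k3.png',cv2.convertScaleAbs(cv2.resize(s[b:b+50,a:a+70,::-1],None,fx=11,fy=11,interpolation=cv2.INTER_CUBIC),alpha=1.6))"
```

```text
t 24.95 pos [0.4819 0.1287 0.0682] yaw -0.923 w 0.0159 shift [0.13 0.07 0.01] then turn_z -0.72 F [-6.  -0.1 10. ] M [-0.26  0.77 -0.28]
t 25.15 pos [0.4818 0.1288 0.0682] yaw -0.9571 w 0.0156 shift [0.13 0.07 0.01] then turn_z -1.11 F [-5.4 -0.4 10.4] M [-0.12  0.77 -0.01]
```

View pics/k3.png

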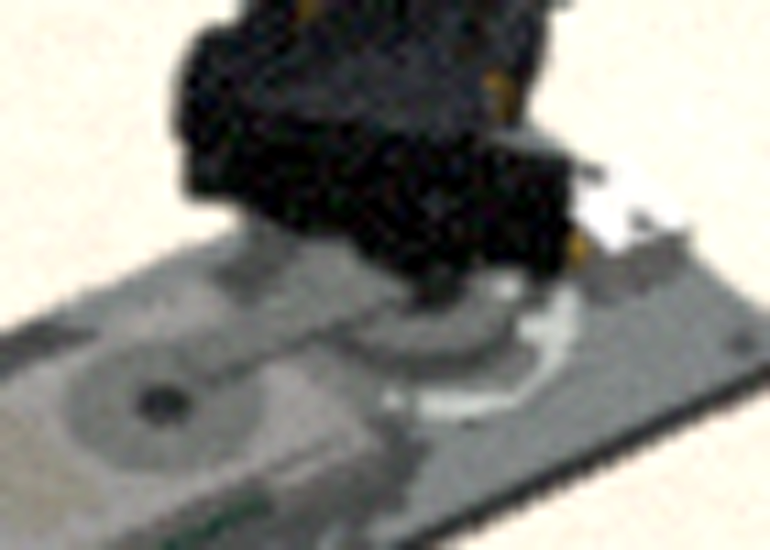

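The moment dropped to zero at yaw -0.957: the latch has sprung free (click), and the finger lies over the drive toward its disc (270,320). I'll release and rise straight up.

```bash
python3 -m crank '[[[0,0,0,0,0,0.3],[0,0,0,0,0,0]]]' && python3 -c "
from h import *
go(.4862,.1295,.068,-.86)"; python3 -m crank '[[[0,0,0,0,0,0],[0,0,0,0,0,0],[0,0,0,0,0,0],[0,0,0,0,0,0],[0,0,0,0,0,0]]]' 0 && python3 -m crank '[[[0,0,-0.2,0,0,0],[0,0,-0.4,0,0,0],[0,0,-0.8,0,0,0],[0,0,-0.8,0,0,0],[0,0,-0.8,0,0,0],[0,0,-0.8,0,0,0],[0,0,-0.4,0,0,0],[0,0,0,0,0,0]]]' && python3 -c "
from h import *
go(.4862,-.1,.19,-.86)"
```

```text
time: 25.45
ee_pos: [0.4818, 0.1289, 0.0682]
tcp_rot: [[0.832, 0.554, -0.008], [0.555, -0.832, 0.0], [-0.007, -0.005, -1.0]]
wrist_force: [-6.5, 0.2, 9.7]
gripper_width: 0.0155
grip_force: 30.0
t 25.45 pos [0.4818 0.1289 0.0682] yaw -0.983 w 0.0155 shift [0.13 0.06 0.01] then turn_z -1.41 F [-6.5  0.2  9.7] M [-0.04  0.82  0.  ]
time: 25.95
ee_pos: [0.4861, 0.1284, 0.0677]
tcp_rot: [[0.832, 0.554, 0.0], [0.554, -0.832, 0.0], [0.0, -0.0, -1.0]]
wrist_force: [0.4, -0.7, 0.1]
gripper_width: 0.0418
grip_force: 0.0
time: 26.75
ee_pos: [0.4873, 0.1285, 0.1967]
tcp_rot: [[0.832, 0.554, 0.006], [0.554, -0.832, 0.0], [0.005, 0.003, -1.0]]
wrist_force: [0.1, 0.2, 0.4]
gripper_width: 0.0436
grip_force: 0.0
t 26.75 pos [0.4873 0.1285 0.1967] yaw -0.9834 w 0.0436 shift [-4.25  6.32  0.22] then turn_z -1.41 F [0.1 0.2 0.4] M [0.02 0.01 0.01]
```

```bash
python3 -m crank '[[[-0.53,0.79,0,0,0,0],[-0.53,0.79,0,0,0,0],[-0.53,0.79,0,0,0,0],[-0.53,0.79,0,0,0,0],[-0.53,0.79,0,0,0,0],[-0.53,0.79,0,0,0,0],[-0.53,0.79,0,0,0,0],[-0.53,0.79,0,0,0,0],[0,0,0,0,0,0],[0,0,0,0,0,0]]]' && python3 - <<'E'
from h import *
A=[]
for n in('top','scene'):
    m=snap(n,n+'9.png');c=w2px(n,[.485,.09,.03]);x,y=int(c[0])-40,int(c[1])-30
    print(n,x,y,box(n,m,[.4813,.0302,-.05],.068,.100,.027,1))
    A.append(cv2.convertScaleAbs(cv2.resize(m[y:y+60,x:x+80,::-1],None,fx=5,fy=5,interpolation=cv2.INTER_CUBIC),alpha=1.3))
cv2.imwrite('pics/b9.png',cv2.hconcat(A))
for n,z in dict(hub=.02,big_drive=.026,mug=.09,tape=.024,adapter=.034).items():
    print(n,[px2w('top',q['centre'],z)[:2].round(3) for q in finder.find_in(n,'top')[:1]])
E
```

```text
time: 27.75
ee_pos: [0.4845, -0.1, 0.1934]
tcp_rot: [[0.833, 0.553, -0.001], [0.553, -0.833, 0.001], [-0.001, -0.002, -1.0]]
wrist_force: [-0.9, 0.7, -0.2]
gripper_width: 0.0436
grip_force: 0.0
top 192 216 (array([ 0.4823,  0.0298, -0.0813]), np.float64(-0.683))
scene 248 161 (array([ 0.4835,  0.0297, -0.0447]), np.float64(-0.756))
hub []
big_drive [array([0.701, 0.098])]
mug [array([0.556, 0.417])]
tape [array([0.392, 0.389])]
adapter [array([ 0.576, -0.396])]
```

View pics/b9.png

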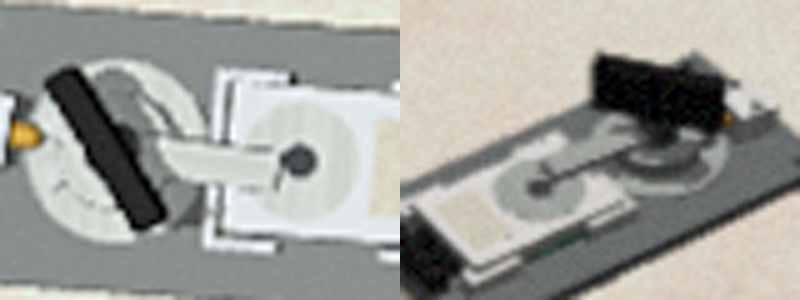

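The clamp finger (230,165) lies over the drive's knob end, and the drive is still seated. The tape reading moved, so I'll check it before handing in.

```bash
python3 - <<'E'
from h import *
for n in('top','scene'):
    a=cv2.imread(f'pics/{n}0.png');b=cv2.imread(f'pics/{n}9.png')
    p=w2px(n,[.424 if n=='top' else .44,.393 if n=='top' else .342,.024]).astype(int);s=np.s_[max(p[1]-26,0):p[1]+27,max(p[0]-26,0):p[0]+27]
    print(n,[(q['centre'],q['score']) for q in finder.find_in('tape',n)[:2]],cv2.absdiff(a[s],b[s]).mean().round(1))
    A=cv2.hconcat([a[s],b[s]]);cv2.imwrite(f'pics/tp_{n}.png',cv2.resize(A,(700,350)))
E
```

```text
top [([98.8, 283.8], 0.94), ([190.6, 244.2], 0.54)] 17.5
scene [([339.3, 144.1], 0.8), ([272.0, 198.4], 0.63)] 7.4
```

View pics/tp_top.png

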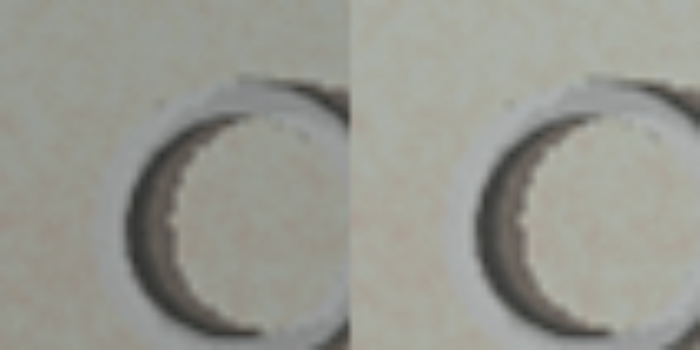

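The tape is in the same place in both crops (before on the left, after on the right); only the lighting changed. Handing in.

```bash
python3 -c "
from rig import env
print(env.close_job())"
```

```text
the job is handed in; nothing more can be done
None
```

The small drive is flat in the pocket, lid up with its tongue away from the knob; the knob was turned until the wrist moment showed one click, the clamp finger is over the drive, and the job is handed in at about 28 s; I touched none of the bystanders, but the network didn't find the hub in the last picture, so its position wasn't re-checked.

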